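# Stack two part sets on the inspection pads

## Task

Make up the two part sets for inspection, each stacked in the order in which it will be measured: on the blue pad the flange with its hub up, on the hub the spur gear, and on the gear the small dark pinion; on the yellow pad the ball bearing, and on it the bronze bush standing on its collar. Centre each stack on its pad and each part over the one below, within about 10 mm, all lying flat. Leave the ring gauge, the bolt and the yellow screwdriver where they are.

Things in the scene. Friction and masses are not known exactly. Their poses are not given: they have to be found in the camera images.
- blue_pad: round kit pad with a blue face and a thin white circle (77 mm across), 100 mm in diameter and 10 mm high, fixed to the worktop; origin at the centre of its underside on the worktop, z up
- yellow_pad: the same pad with a yellow face: 100 mm in diameter, 10 mm high, fixed; origin at the centre of its underside, z up
- flange: turned bright steel flange lying hub up: disc 66 mm in diameter and 9 mm thick with six holes, on it a round hub 36 mm in diameter that ends 25 mm above the underside (grip the hub); 0.36 kg; origin at the centre of the underside, z up through the hub
- spur_gear: bright steel spur gear with 24 teeth lying flat, 52 mm in diameter, 14 mm thick (grip across the teeth); origin at the centre of the underside, z up
- pinion: small dark grey toothed pinion standing on its face, 28 mm in diameter, 18 mm high; origin at the centre of the underside, z up
- bearing: ball bearing lying flat, bright rings with a dark gap between them, 42 mm in diameter, 12 mm thick; origin at the centre of the underside, z up
- bronze_bush: yellow-brown bronze bush standing on its collar: collar 40 mm in diameter and 5 mm high at the bottom, body 32 mm in diameter, 36 mm high in all (grip the body); origin at the centre of the underside, z up
- ring_gauge: bystander, loose: steel ring gauge with a knurled rim and a dark upper face, 62 mm in diameter, 22 mm high; origin at the centre of the underside
- hex_bolt: bystander, loose: steel hexagon bolt lying down, 64 mm long along its own y, 20 mm wide, 18 mm high; origin at the middle of its underside
- screwdriver: bystander, loose: small screwdriver with a yellow handle lying down, 118 mm long along its own y, 15 mm wide and high; origin at the middle of its underside
Things that resemble listed ones, but are neither listed nor needed, are in the scene too. Leave any orange or pink look-alike of the spur_gear alone.

How it is judged (in metres and radians):
At the end, for the whole second after the job is handed in: Blue pad: flange hub up, spur gear on its hub, pinion on the gear. Yellow pad: bearing, bush on it, collar down. Flange and bearing within 12 mm of their pad's centre, each other part within 10 mm of the one below; heights within 4 mm of full contact, upright within 0.12 rad, at rest (horizontal distance between flange and blue_pad below 0.012 m and z of flange in the frame of blue_pad between 0.006 and 0.014 m and angle between each of flange, spur_gear, pinion, bearing, bronze_bush's own z axis and vertical below 0.12 rad and linear speed of each of flange, spur_gear, pinion, bearing, bronze_bush below 0.02 m/s and angular speed of each of flange, spur_gear, pinion, bearing, bronze_bush below 0.2 rad/s and horizontal distance between spur_gear and flange below 0.01 m and z of spur_gear in the frame of flange between 0.021 and 0.029 m and horizontal distance between pinion and spur_gear below 0.01 m and z of pinion in the frame of spur_gear between 0.01 and 0.018 m and horizontal distance between bearing and yellow_pad below 0.012 m and z of bearing in the frame of yellow_pad between 0.006 and 0.014 m and horizontal distance between bronze_bush and bearing below 0.01 m and z of bronze_bush in the frame of bearing between 0.008 and 0.016 m); the robot touches nothing.
It fails at once if the ring gauge is moved more than 20 mm (distance of ring_gauge from where it was at the start of the episode above 0.02 m).
It fails at once if the bolt is moved more than 20 mm (distance of hex_bolt from where it was at the start of the episode above 0.02 m).
It fails at once if the yellow screwdriver is moved more than 20 mm (distance of screwdriver from where it was at the start of the episode above 0.02 m).
It also fails if it takes over 128 s, if anything falls off the work surface, if the arm or the gripper's body presses on something with over 40 N, if the wrist force passes 120 N, or if a joint passes its speed limit or range.

## Robot

A 7-joint arm with a two-finger parallel gripper is mounted at the origin on a cart in front of the work surface, level with it; the furniture and walls round the work are solid. World frame = base frame: x ahead of the robot, y to its left, z up, the work surface at z = 0. Lengths are in mm, angles in rad, forces in N, time in s.
With the tool pointing down it reaches from about 425 to 950 mm from the base axis. Payload 4.7 kg.
Tool frame: the origin (TCP) lies between the finger pads; the fingertips stand 22 mm ahead of it and the grasp point (between the pads) lies 3 mm ahead of it (tip_extent is the distance from the TCP to the fingertips, in mm); z points along the fingers, y is the line along which they close (so a half turn about z gives the same grasp; the last joint's range is limited). The gripper opens to 87 mm and grips with 3 to 60 N. Pads are 19 mm wide; open, the fingers measure 117 mm over their backs; the gripper's body (75 mm by 190 mm) begins 51 mm behind the grasp point.
Start: joints at [1.162, 0.469, -0.049, 1.532, 0.024, 1.141, -0.082], TCP at [250.292, -626.898, 244.573] pointing down, gripper open.
Joint ranges: [-2.59, 2.59], [-0.33, 1.99], [-1.39, 1.29], [0.1, 2.45], [-1.04, 4.18], [0.21, 1.99], [-2.66, 2.66]. Speed limits (rad/s): [2.57, 2.57, 3.14, 3.14, 3.14, 3.14, 3.14].

## Interface

Orientations are given as a unit quaternion [x, y, z, w].
In Python, from station import state, read_camera, camera_params, finish_job, tip_extent gives the robot as it stands.
- The arm moves only by the tool apply_moves, never from a script. Its argument "targets" is a list that holds one entry, the list of rows, each a list of 6 numbers: the shift along the tool's x, y, z as a fraction of full scale, then the turn, a rotation vector about the tool's x, y, z as a fraction of full scale. In form: [[[x, y, z, rx, ry, rz], ...]]. A call has 1 to 8 rows; each row is the pose to reach, as a shift and turn from the pose commanded when the call began, along the tool's axes at that moment, turning the shorter way round; what a row does not reach only later rows make up. Full scale, the value 1, is 0.08 m for a shift and pi rad for a turn. A row lasts 1/12 s, in which the tool goes at most 41.7 mm and 7.16 degrees, less where a joint would pass 70% of its speed; a pose out of reach is approached as far as the arm can. A call with a number of a shift or a turn outside -1 to 1 is refused whole. A call with a gripper value outside its range is refused whole. "gripper" is the gripper command: -1 is fully open, 1 is shut, values between are in proportion, set as the call begins (left out, the last holds). The fingers move at their own pace and stop on an object; "grip_force" is the grip in N (left out, the last holds). Time passes only in rows, so rows that repeat a pose let the fingers close. It gives the time, the measured TCP pose, the force, the opening and the grip force at its end, in the units of the state.
- state(): the state, without advancing time (a new reading comes with each control period).
- read_camera(name): name is "scene" or "top"; returns the picture (384x512x3 uint8, red, green, blue); there is no depth.
- camera_params(name): a dict with "K" (3x3 intrinsics, pixels), "eye" and "rotation" of the camera in the world. Camera axes: x right, y down, z forward; pixel columns grow to the right and rows downward; lengths in mm; the calibration is good to about 2 mm. A picture is of the moment at which its call begins. camera_params takes no time and is no camera call.
- finish_job(): hands the job in; it is judged then, once.
The state is a dict: "clock": time; "joints": joint angles; "dq": joint speeds; "tau": joint torques, N m; "position": TCP position; "orientation": TCP orientation; "contact_force": force on the tool from outside, world axes, zero at the start; "moment": the same for the moment, N m; "finger_gap": opening from 0.0 (shut) to 1.0 (fully open); "grasp_force": force on a finger pad.
Only numpy, scipy, OpenCV 4.12 (cv2) and the standard library are available. Lean on these libraries where they do the work, as an engineer would, in place of code of your own. Each camera call takes 0.05 s, during which the arm holds its last target. There are 200 camera calls.

## Working session

There is one attempt and no reset: what is moved stays moved. The work goes in short steps, Python scripts to look and compute and a tool call to move; the robot and the scene stay as the last step left them, time stands still between calls to the robot, and variables do not carry over. Pictures are saved under pics/ and viewed, at most 14 in all, crops included, and the job is handed in when it is done.

Besides the shell and the picture viewer there is one more tool, called after "Request:" as a command line: name --argument value ..., lists and objects as JSON in quotes. apply_moves: Moves the arm, as the interface text tells. Its arguments: {"type":"object","properties":{"targets":{"type":"array"},"gripper":{"type":"number"},"grip_force":{"type":"number"}},"required":["targets"]}

```bash
mkdir -p pics; ls
python3 - <<'E'
from station import *
import cv2
s=state();print(s)
print(tip_extent if not callable(tip_extent) else tip_extent())
for n in("scene","top"):
    print(n,camera_params(n)); cv2.imwrite(f"pics/{n}0.png",read_camera(n)[:,:,::-1])
E
```

```text
pics
{'clock': 0.0, 'joints': array([ 1.16213   ,  0.46945624, -0.04858316,  1.53369611,  0.02411072,
        1.1410343 , -0.08229532]), 'dq': array([ 0.00080226,  0.00063376,  0.00159194,  0.00127345,  0.00047938,
        0.00105853, -0.00033197]), 'tau': array([ 4.68388280e-04, -5.07971299e+01, -8.04113760e-02, -2.36151248e+01,
       -6.13305252e-02,  3.80297389e-02,  1.92077191e-04]), 'position': array([ 250.01415875, -626.37728767,  243.48847723]), 'orientation': array([ 9.82022938e-01,  1.88758950e-01, -2.33811371e-04, -9.76380747e-04]), 'contact_force': array([-1.1331055 , -0.85690464,  0.42690717]), 'moment': array([-0.04188532, -0.00819603, -0.043297  ]), 'grasp_force': 0.0, 'finger_gap': 1.0002064223187839}
22.0
scene {'K': array([[464.63857323,   0.        , 253.99087278],
       [  0.        , 464.63857323, 185.5579163 ],
       [  0.        ,   0.        ,   1.        ]]), 'eye': array([  14.23219444,  243.03388542, 1138.60046971]), 'rotation': array([-0.49613919,  0.83056632, -0.21677365,  0.13044032])}
top {'K': array([[467.36818397,   0.        , 260.72201316],
       [  0.        , 467.36818397, 192.79555029],
       [  0.        ,   0.        ,   1.        ]]), 'eye': array([ 372.77870395,  -64.32641211, 1029.74935586]), 'rotation': array([-0.69477876,  0.7130698 , -0.06518637,  0.0675624 ])}
```

View pics/top0.png

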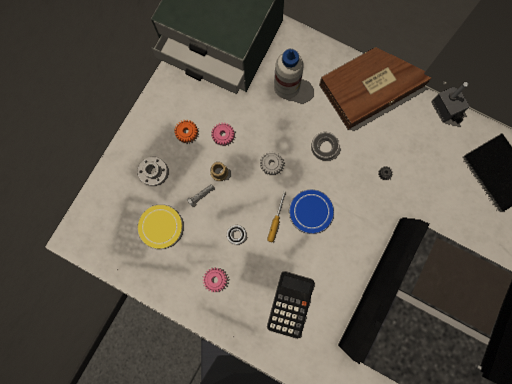

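View pics/scene0.png

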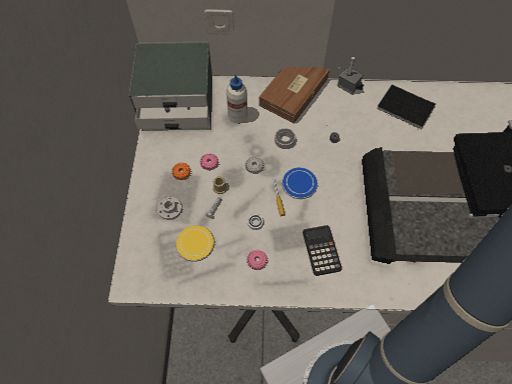

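The top view shows the flange at (152,171), bush (219,170), spur gear (272,163), pinion (386,173), bearing (237,235), blue pad (311,212) and yellow pad (160,227). The bolt is at (200,195), the screwdriver at (277,218) and the ring gauge at (325,146). The scene view agrees. Next I'll enlarge the top view and measure.

```bash
cat > h.py <<'E'
import numpy as np,cv2
from scipy.spatial.transform import Rotation as R
from station import *
def ray(n,u,v,z):
    p=camera_params(n);d=R.from_quat(p["rotation"]).as_matrix()@np.linalg.inv(p["K"])@[u,v,1]
    return p["eye"]+d*(z-p["eye"][2])/d[2]
def proj(n,X):
    p=camera_params(n);c=p["K"]@(R.from_quat(p["rotation"]).as_matrix().T@(np.array(X)-p["eye"]));return c[:2]/c[2]
def zoom(n,im,x0,y0,w,h,k,f):
    cv2.imwrite(f,cv2.resize(im[y0:y0+h,x0:x0+w,::-1],None,fx=k,fy=k,interpolation=cv2.INTER_CUBIC))
E
python3 - <<'E'
from h import *
im=cv2.imread("pics/top0.png")[:,:,::-1].copy()
hsv=cv2.cvtColor(im,cv2.COLOR_RGB2HSV)
for nm,lo,hi in(("blue",(105,120,60),(125,255,255)),("yellow",(22,120,120),(32,255,255))):
    m=cv2.inRange(hsv,lo,hi);cs,_=cv2.findContours(m,0,1);c=max([c for c in cs],key=cv2.contourArea)
    e=cv2.fitEllipse(c);print(nm,e,ray("top",*e[0],10))
for nm,u,v,h,d in(("flange",152,171,9,66),("gear",272,163,14,52),("pinion",386,173,18,28),("bearing",237,235,12,42),("bush",219,170,36,32),("ring",325,146,22,62),("bolt",200,195,9,0),("scr",277,218,8,0)):
    print(nm,ray("top",u,v,h).round())
zoom("top",im,125,110,275,150,2.9,"pics/z.png")
E
```

```text
blue ((311.12109375, 211.05276489257812), (41.76411437988281, 42.73984146118164), 123.6634750366211) [ 522.9446344  -173.33928301   10.        ]
yellow ((159.43240356445312, 226.22450256347656), (42.147701263427734, 43.80936050415039), 47.772850036621094) [498.08776025 160.67908946  10.        ]
flange [623. 179.   9.]
gear [633. -90.  14.]
pinion [ 603. -342.   18.]
bearing [474.  -9.  12.]
bush [615.  26.  36.]
ring [ 667. -210.   22.]
bolt [566.  72.   9.]
scr [510. -98.   8.]
```

View pics/z.png

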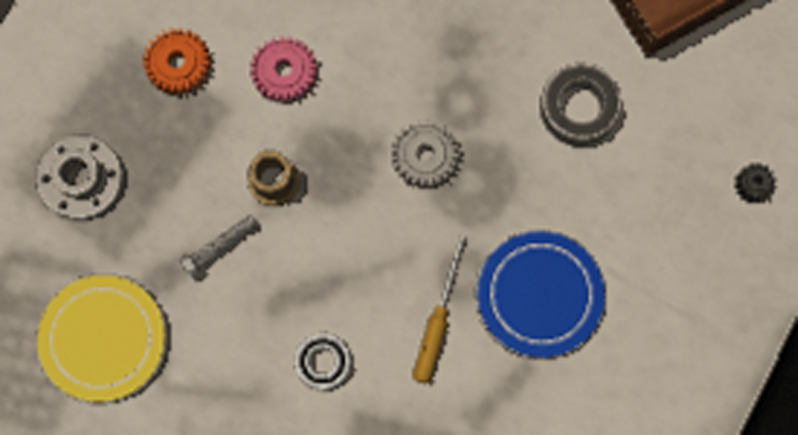

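The enlarged view confirms the parts; the centres in its pixels are flange disc (81,177), gear (427,155), pinion (756,183), bearing (324,361) and bush bore (270,175). I'll work from the bearing onwards. First I go across at height, as the tool's (+x,−y) diagonal points that way.

Request:
apply_moves --targets '[[[1,-1,0,0,0,0],[1,-1,0,0,0,0],[1,-1,0,0,0,0],[1,-1,0,0,0,0]]]' --gripper -1

```text
clock: 0.43
position: [299.4, -516.1, 244.3]
orientation: [0.981, 0.193, 0.001, -0.002]
contact_force: [0.1, 0.4, 0.6]
finger_gap: 1.001
grasp_force: 0.0
```

Run:
```python
from h import *
for nm,x,y,h in(("flange",81,177,9),("flangehub",72,173,25),("gear",427,155,14),("pinion",756,183,18),("bearing",324,361,12),("bush",270,175,36),("ring",582,103,22),("bolttip",257,222,9),("bolthead",190,268,9),("scrtip",463,240,5),("scrend",425,380,8)):
    print(nm,ray("top",x/2.9+124.7,y/2.9+109.7,h).round(1))
im=cv2.imread("pics/scene0.png")[:,:,::-1].copy()
hsv=cv2.cvtColor(im,cv2.COLOR_RGB2HSV)
for nm,lo,hi in(("blue",(105,120,60),(125,255,255)),("yellow",(22,120,120),(32,255,255))):
    m=cv2.inRange(hsv,lo,hi);cs,_=cv2.findContours(m,0,1);c=max([c for c in cs],key=cv2.contourArea)
    e=cv2.fitEllipse(c);print(nm,ray("scene",*e[0],10))
zoom("scene",im,145,120,215,155,3.6,"pics/zs.png")
```

```text
flange [623.9 178.1   9. ]
flangehub [623.3 181.2  25. ]
gear [632.9 -90.2  14. ]
pinion [ 603.1 -341.    18. ]
bearing [476.   -8.1  12. ]
bush [615.   29.1  36. ]
ring [ 669.  -210.7   22. ]
bolttip [584.7  41.9   9. ]
bolthead [550.1  93.4   9. ]
scrtip [ 567.1 -116.1    5. ]
scrend [460.1 -83.6   8. ]
blue [ 522.40291788 -172.79350739   10.        ]
yellow [497.06369794 161.17244116  10.        ]
```

View pics/zs.png

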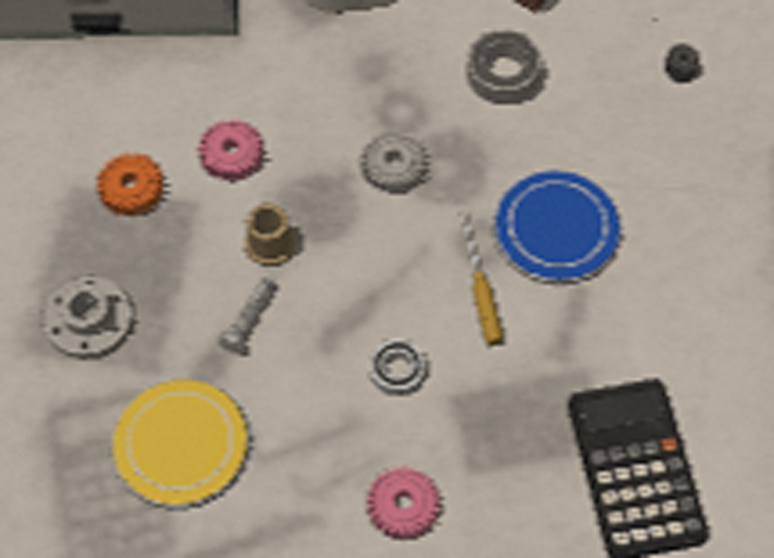

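The scene view agrees with the top view to about 1 mm: bearing (399,367), bush (268,232), gear (395,163) and both pads clear. I carry on across.

Request:
apply_moves --targets '[[[1,-1,0,0,0,0],[1,-1,0,0,0,0],[1,-1,0,0,0,0],[1,-1,0,0,0,0]]]'

```text
clock: 0.77
position: [343.2, -412.4, 244.4]
orientation: [0.981, 0.194, 0.001, -0.002]
contact_force: [-0.7, 1.1, -1.3]
finger_gap: 1.003
grasp_force: 0.0
```

Request:
apply_moves --targets '[[[1,-1,0,0,0,0],[1,-1,0,0,0,0],[1,-1,0,0,0,0],[1,-1,0,0,0,0]]]'

```text
clock: 1.1
position: [387.1, -309.0, 244.6]
orientation: [0.981, 0.194, 0.001, -0.001]
contact_force: [0.7, -0.8, -0.5]
finger_gap: 1.003
grasp_force: 0.0
```

Request:
apply_moves --targets '[[[1,-1,0,0,0,0],[1,-1,0,0,0,0],[1,-1,0,0,0,0],[1,-1,0,0,0,0]]]'

```text
clock: 1.43
position: [431.4, -205.5, 244.7]
orientation: [0.981, 0.194, 0.001, -0.001]
contact_force: [1.3, 0.5, -0.3]
finger_gap: 1.003
grasp_force: 0.0
```

Request:
apply_moves --targets '[[[0.5,-0.8,0.9,0,0,0.121],[0.5,-0.8,0.9,0,0,0.121],[0.5,-0.8,0.9,0,0,0.121],[0.5,-0.8,0.9,0,0,0.121],[0.5,-0.8,0.9,0,0,0.121],[0.5,-0.8,0.9,0,0,0.121],[0.5,-0.8,0.9,0,0,0.121]]]'

```text
clock: 2.02
position: [442.7, -138.4, 173.1]
orientation: [1.0, -0.001, 0.001, 0.0]
contact_force: [-0.4, -0.0, -0.1]
finger_gap: 0.998
grasp_force: 0.0
```

Request:
apply_moves --targets '[[[0.41,-1,0.3,0,0,0],[0.41,-1,0.3,0,0,0],[0.41,-1,0.3,0,0,0],[0.41,-1,0.3,0,0,0]]]'

```text
clock: 2.35
position: [476.1, -54.9, 148.6]
orientation: [1.0, 0.002, 0.0, -0.0]
contact_force: [-0.5, -0.6, 0.2]
finger_gap: 1.003
grasp_force: 0.0
```

Request:
apply_moves --targets '[[[0,-0.63,0.8,0,0,0],[0,-0.63,0.8,0,0,0],[0,-0.63,0.8,0,0,0],[0,-0.63,0.8,0,0,0],[0,-0.63,0.8,0,0,0],[0,-0.63,0.8,0,0,0]]]'

```text
clock: 2.85
position: [476.2, -8.6, 85.8]
orientation: [1.0, -0.002, 0.001, 0.001]
contact_force: [0.9, -0.0, 0.0]
finger_gap: 1.001
grasp_force: 0.0
```

Run:
```python
from h import *
print(state()["position"])
a=read_camera("top");b=read_camera("scene")
k=3
A=cv2.resize(a[185:285,180:310],None,fx=k,fy=k,interpolation=2);B=cv2.resize(b[170:270,190:320],None,fx=k,fy=k,interpolation=2)
cv2.imwrite("pics/b1.png",np.hstack([A,B])[:,:,::-1])
```

```text
[476.23989291  -8.57934946  85.81660435]
```

View pics/b1.png

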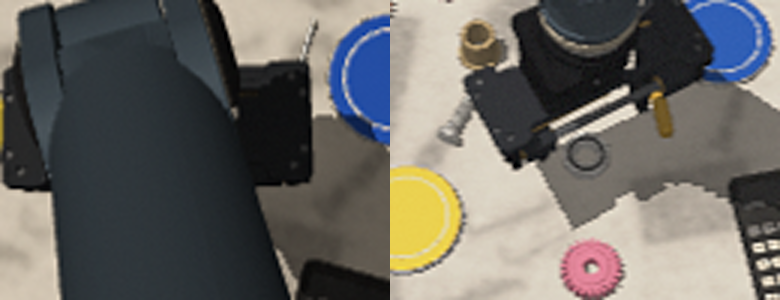

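The arm hides the bearing in the top view, but the scene view (right half, 587,153) shows it undisturbed under the fingers. I descend and grip.

Request:
apply_moves --targets '[[[0,0,0.4,0,0,0],[0,0,0.7,0,0,0],[0,0,0.76,0,0,0],[0,0,0.76,0,0,0],[0,0,0.76,0,0,0]]]'

```text
clock: 3.37
position: [475.7, -7.0, 24.5]
orientation: [1.0, -0.001, 0.001, 0.0]
contact_force: [-0.8, -0.2, 0.4]
finger_gap: 1.002
grasp_force: 0.0
```

Request:
apply_moves --targets '[[[0,0,0,0,0,0],[0,0,0,0,0,0],[0,0,0,0,0,0],[0,0,0,0,0,0],[0,0,0,0,0,0],[0,0,0,0,0,0],[0,0,0,0,0,0],[0,0,0,0,0,0]]]' --gripper 1 --grip_force 25

```text
clock: 4.03
position: [475.1, -6.4, 23.8]
orientation: [1.0, -0.0, 0.0, 0.0]
contact_force: [0.2, 1.0, 1.0]
finger_gap: 0.484
grasp_force: 0.8
```

Request:
apply_moves --targets '[[[0,0,-0.4,0,0,0],[0,0,-0.7,0,0,0],[0,0,-0.7,0,0,0],[0,0,-0.7,0,0,0]]]'

```text
clock: 4.37
position: [475.9, -6.5, 80.7]
orientation: [1.0, -0.0, 0.001, 0.0]
contact_force: [0.4, -0.5, -1.0]
finger_gap: 0.459
grasp_force: 24.9
```

Request:
apply_moves --targets '[[[0.27,-1,0,0,0,0],[0.27,-1,0,0,0,0],[0.27,-1,0,0,0,0],[0.27,-1,0,0,0,0]]]'

```text
clock: 4.7
position: [496.2, 76.5, 78.6]
orientation: [1.0, 0.003, -0.001, -0.0]
contact_force: [-0.5, -0.5, -1.2]
finger_gap: 0.462
grasp_force: 24.9
```

Request:
apply_moves --targets '[[[0,-1,0,0,0,0],[0,-1,0,0,0,0],[0,-1,0,0,0,0],[0,-1,0,0,0,0],[0,-1,0,0,0,0]]]'

```text
clock: 5.12
position: [495.9, 152.1, 78.6]
orientation: [1.0, -0.0, -0.001, 0.001]
contact_force: [-0.6, -0.6, -1.5]
finger_gap: 0.46
grasp_force: 24.9
```

Run:
```python
from h import *
s=state();print(s["position"],s["finger_gap"],s["grasp_force"])
a=read_camera("top");b=read_camera("scene")
k=4
A=cv2.resize(a[180:280,110:210],None,fx=k,fy=k,interpolation=2);B=cv2.resize(b[180:280,150:250],None,fx=k,fy=k,interpolation=2)
cv2.imwrite("pics/b2.png",np.hstack([A,B])[:,:,::-1])
```

```text
[495.8569459  152.06852223  78.63223984] 0.4604467991584578 24.874303618134945
```

View pics/b2.png

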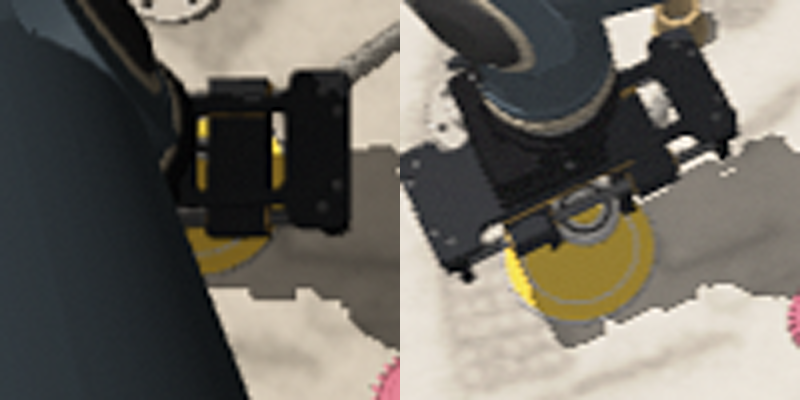

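The bearing is held flat between the fingers, at about (585,212) in the right half. The yellow pad lies below and slightly ahead.

Run:
```python
from h import *
print(ray("scene",150+185/4-.4,180+212/4-.4,66))
```

```text
[495.41734196 151.56952059  66.        ]
```

Request:
apply_moves --targets '[[[0.025,-0.11,0.2,0,0,0],[0.025,-0.11,0.4,0,0,0],[0.025,-0.11,0.5,0,0,0],[0.025,-0.11,0.54,0,0,0],[0.025,-0.11,0.54,0,0,0],[0.025,-0.11,0.54,0,0,0]]]'

```text
clock: 5.72
position: [499.0, 161.7, 36.8]
orientation: [1.0, -0.001, 0.0, 0.0]
contact_force: [-0.7, 0.3, -1.0]
finger_gap: 0.463
grasp_force: 24.9
```

Request:
apply_moves --targets '[[[0,0,0,0,0,0],[0,0,0,0,0,0],[0,0,0,0,0,0],[0,0,0,0,0,0],[0,0,0,0,0,0]]]' --gripper -0.3

```text
clock: 6.13
position: [499.0, 162.5, 36.9]
orientation: [1.0, -0.0, 0.0, -0.0]
contact_force: [0.2, -0.2, -0.5]
finger_gap: 0.641
grasp_force: 0.0
```

Request:
apply_moves --targets '[[[0,0,-0.4,0,0,0],[0,0,-0.8,0,0,0],[0,0,-0.8,0,0,0],[0,0,-0.8,0,0,0]]]'

```text
clock: 6.47
position: [500.1, 162.9, 102.4]
orientation: [1.0, -0.0, 0.002, -0.001]
contact_force: [-0.4, -0.1, 0.4]
finger_gap: 0.646
grasp_force: 0.0
```

Request:
apply_moves --targets '[[[0.75,0.8,-0.1,0,0,0],[0.75,0.8,-0.1,0,0,0],[0.75,0.8,-0.1,0,0,0],[0.75,0.8,-0.1,0,0,0]]]'

```text
clock: 6.8
position: [560.1, 94.7, 107.4]
orientation: [1.0, -0.003, -0.0, 0.001]
contact_force: [-0.4, 0.6, -0.2]
finger_gap: 0.646
grasp_force: 0.0
```

Run:
```python
from h import *
s=state();print(s["position"],s["finger_gap"],s["grasp_force"])
b=read_camera("scene");a=read_camera("top")
k=4
A=cv2.resize(a[180:280,110:210],None,fx=k,fy=k,interpolation=2);B=cv2.resize(b[180:280,150:250],None,fx=k,fy=k,interpolation=2)
cv2.imwrite("pics/b3.png",np.hstack([A,B])[:,:,::-1])
```

```text
[560.0705074   94.7488624  107.40974089] 0.6459319601729188 0.0
```

View pics/b3.png

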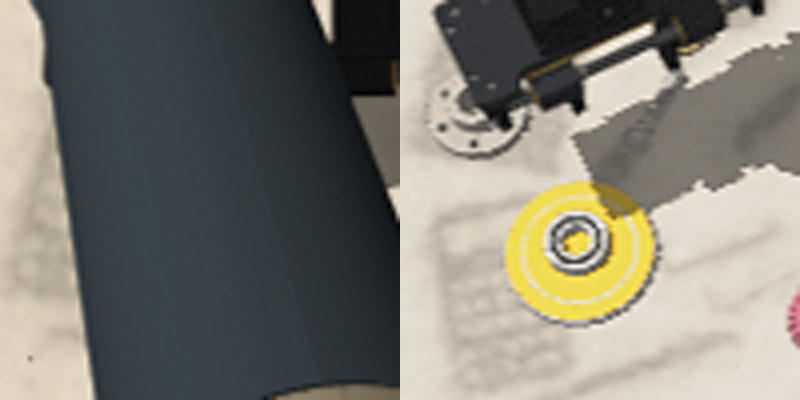

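The bearing lies on the yellow pad with its centre at (577,242) in the right half; the pad's centre is at about (580,253), and height accounts for part of the difference. I'm going over the bush.

Request:
apply_moves --targets '[[[0.69,0.82,0.1,0,0,0],[0.69,0.82,0.1,0,0,0],[0.69,0.82,0.1,0,0,0],[0.69,0.82,0.1,0,0,0],[0.69,0.82,0.1,0,0,0],[0.69,0.82,0.1,0,0,0]]]'

```text
clock: 7.4
position: [612.4, 35.4, 100.2]
orientation: [1.0, 0.002, -0.001, -0.001]
contact_force: [1.0, 0.3, 0.3]
finger_gap: 0.648
grasp_force: 0.0
```

Run:
```python
from h import *
print(ray("scene",150+177/4-.4,180+242/4-.4,22))
print(state()["position"])
b=read_camera("scene");a=read_camera("top")
k=4
A=cv2.resize(a[120:220,160:260],None,fx=k,fy=k,interpolation=2);B=cv2.resize(b[130:230,170:270],None,fx=k,fy=k,interpolation=2)
cv2.imwrite("pics/b4.png",np.hstack([A,B])[:,:,::-1])
```

```text
[498.46209494 161.20601159  22.        ]
[612.44275657  35.40278856 100.21109226]
```

View pics/b4.png

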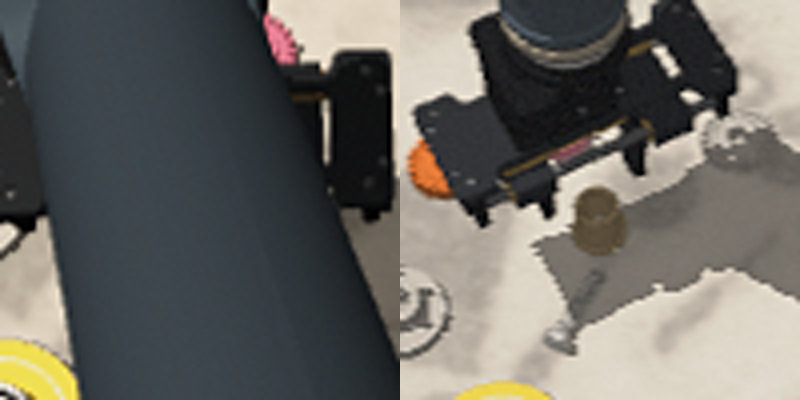

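The scene view shows the bush at (599,215) in the right half, centred between the open fingers, with the bolt tip clear of them. I correct by (+2.5,−6) mm, descend and grip.

Request:
apply_moves --targets '[[[0.03,0.075,0.1,0,0,0],[0.03,0.075,0.4,0,0,0],[0.03,0.075,0.7,0,0,0],[0.03,0.075,0.85,0,0,0],[0.03,0.075,0.86,0,0,0],[0.03,0.075,0.86,0,0,0]]]'

```text
clock: 8.0
position: [615.9, 27.0, 31.1]
orientation: [1.0, 0.0, -0.001, 0.0]
contact_force: [-0.2, 1.0, 0.7]
finger_gap: 0.649
grasp_force: 0.0
```

Request:
apply_moves --targets '[[[0,0,0,0,0,0],[0,0,0,0,0,0],[0,0,0,0,0,0],[0,0,0,0,0,0],[0,0,0,0,0,0],[0,0,0,0,0,0],[0,0,0,0,0,0]]]' --gripper 1

```text
clock: 8.58
position: [617.0, 27.5, 32.7]
orientation: [1.0, -0.0, 0.001, -0.0]
contact_force: [0.1, 1.5, 5.4]
finger_gap: 0.358
grasp_force: 25.0
```

Request:
apply_moves --targets '[[[0,0,-0.4,0,0,0],[0,0,-0.8,0,0,0],[0,0,-0.8,0,0,0],[0,0,-0.8,0,0,0],[0,0,-0.8,0,0,0]]]'

```text
clock: 9.0
position: [615.5, 26.1, 95.0]
orientation: [1.0, -0.0, -0.001, 0.0]
contact_force: [-0.1, 0.0, -1.1]
finger_gap: 0.355
grasp_force: 25.0
```

Request:
apply_moves --targets '[[[-0.9,-1,0,0,0,0],[-0.9,-1,0,0,0,0],[-0.9,-1,0,0,0,0],[-0.9,-1,0,0,0,0],[-0.9,-1,0,0,0,0]]]'

```text
clock: 9.42
position: [542.3, 107.7, 94.3]
orientation: [1.0, 0.002, -0.002, 0.0]
contact_force: [0.5, -0.3, -1.1]
finger_gap: 0.356
grasp_force: 25.0
```

Request:
apply_moves --targets '[[[-0.56,-0.67,0.1,0,0,0],[-0.56,-0.67,0.1,0,0,0],[-0.56,-0.67,0.1,0,0,0],[-0.56,-0.67,0.1,0,0,0],[-0.56,-0.67,0.1,0,0,0],[-0.56,-0.67,0.1,0,0,0]]]'

```text
clock: 9.92
position: [500.8, 158.5, 87.4]
orientation: [1.0, -0.002, 0.0, 0.0]
contact_force: [0.0, -0.1, -1.0]
finger_gap: 0.356
grasp_force: 25.0
```

Run:
```python
from h import *
print(np.mean([state()["position"] for _ in range(1)],0),state()["finger_gap"])
b=read_camera("scene")
print(state()["position"])
k=5
B=cv2.resize(b[180:280,150:250],None,fx=k,fy=k,interpolation=2)
cv2.imwrite("pics/b5.png",B[:,:,::-1])
```

```text
[500.84544253 158.48998417  87.3882839 ] 0.355581208766924
[500.73691714 158.63508197  87.45989752]
```

View pics/b5.png

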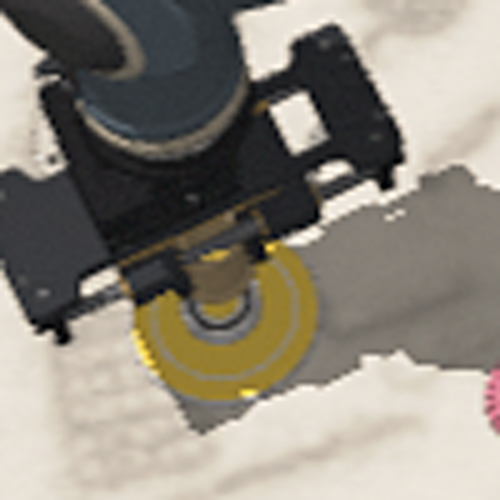

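The bush is held upright just above the bearing, collar at about (222,290). I shift by (−2,+2.5) mm, lower and release.

Request:
apply_moves --targets '[[[-0.025,-0.03,0.1,0,0,0],[-0.025,-0.03,0.25,0,0,0],[-0.025,-0.03,0.35,0,0,0],[-0.025,-0.03,0.41,0,0,0],[-0.025,-0.03,0.41,0,0,0],[-0.025,-0.03,0.41,0,0,0]]]'

```text
clock: 10.47
position: [497.4, 162.7, 54.2]
orientation: [1.0, -0.0, -0.0, 0.0]
contact_force: [-0.4, -0.1, -1.3]
finger_gap: 0.357
grasp_force: 25.0
```

Request:
apply_moves --targets '[[[0,0,0,0,0,0],[0,0,0,0,0,0],[0,0,0,0,0,0],[0,0,0,0,0,0],[0,0,0,0,0,0]]]' --gripper -0.4

```text
clock: 10.88
position: [497.7, 162.8, 55.0]
orientation: [1.0, -0.0, 0.0, -0.0]
contact_force: [0.4, 0.6, 0.6]
finger_gap: 0.634
grasp_force: 0.0
```

Request:
apply_moves --targets '[[[0,0,-0.4,0,0,0],[0,0,-0.8,0,0,0],[0,0,-0.8,0,0,0],[0,0,-0.8,0,0,0]]]'

```text
clock: 11.22
position: [498.9, 163.3, 120.8]
orientation: [1.0, -0.0, 0.002, -0.001]
contact_force: [0.3, 0.3, -0.9]
finger_gap: 0.697
grasp_force: 0.0
```

Request:
apply_moves --targets '[[[0.8,-0.15,0,0,0,0],[0.8,-0.15,0,0,0,0],[0.8,-0.15,0,0,0,0],[0.8,-0.15,0,0,0,0],[0.8,-0.15,0,0,0,0]]]'

```text
clock: 11.63
position: [560.0, 174.4, 117.5]
orientation: [1.0, 0.0, -0.002, 0.001]
contact_force: [-0.1, 0.9, -0.7]
finger_gap: 0.703
grasp_force: 0.0
```

Request:
apply_moves --targets '[[[0.76,-0.15,0.1,0,0,0],[0.76,-0.15,0.1,0,0,0],[0.76,-0.15,0.1,0,0,0],[0.76,-0.15,0.1,0,0,0],[0.76,-0.15,0.1,0,0,0],[0.76,-0.15,0.1,0,0,0]]]'

```text
clock: 12.13
position: [620.7, 186.6, 110.8]
orientation: [1.0, 0.0, -0.001, 0.0]
contact_force: [0.4, 0.4, -0.7]
finger_gap: 0.699
grasp_force: 0.0
```

Run:
```python
from h import *
b=read_camera("scene");a=read_camera("top")
print(state()["position"])
k=4
B=cv2.resize(b[160:280,140:250],None,fx=k,fy=k,interpolation=2)
A=cv2.resize(a[150:270,110:200],None,fx=k,fy=k,interpolation=2)
cv2.imwrite("pics/b6.png",np.hstack([B,A])[:,:,::-1])
```

```text
[621.36091551 186.66103083 111.1944138 ]
```

View pics/b6.png

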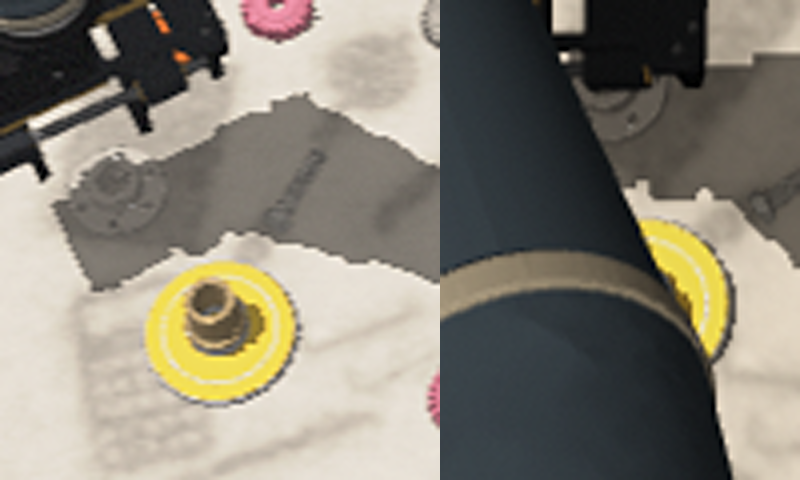

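The bush stands upright on the bearing, bore centre at (211,300) in the left half. The flange is still in its place at (120,190). I go down on its hub.

Run:
```python
from h import *
print(ray("scene",140+211/4-.4,160+300/4-.4,58))
```

```text
[498.21516449 160.94335402  58.        ]
```

Request:
apply_moves --targets '[[[0.03,0.085,0.3,0,0,0],[0.03,0.085,0.6,0,0,0],[0.03,0.085,0.85,0,0,0],[0.03,0.085,0.96,0,0,0],[0.03,0.085,0.96,0,0,0],[0.03,0.085,0.96,0,0,0]]]'

```text
clock: 12.73
position: [624.8, 180.1, 34.5]
orientation: [1.0, -0.0, 0.0, -0.0]
contact_force: [1.1, 0.2, 0.7]
finger_gap: 0.703
grasp_force: 0.0
```

Request:
apply_moves --targets '[[[0,0,0,0,0,0],[0,0,0,0,0,0],[0,0,0,0,0,0],[0,0,0,0,0,0],[0,0,0,0,0,0],[0,0,0,0,0,0],[0,0,0,0,0,0]]]' --gripper 1 --grip_force 40

```text
clock: 13.32
position: [625.0, 180.1, 34.6]
orientation: [1.0, -0.0, 0.0, -0.0]
contact_force: [-1.1, -0.1, 2.6]
finger_gap: 0.391
grasp_force: 40.0
```

Request:
apply_moves --targets '[[[0,0,-0.2,0,0,0],[0,0,-0.5,0,0,0],[0,0,-0.8,0,0,0],[0,0,-0.8,0,0,0],[0,0,-0.8,0,0,0]]]'

```text
clock: 13.73
position: [625.0, 179.9, 98.4]
orientation: [1.0, -0.0, 0.001, -0.0]
contact_force: [0.4, -0.8, -5.0]
finger_gap: 0.397
grasp_force: 40.0
```

Request:
apply_moves --targets '[[[-0.3,1,0,0,0,0],[-0.3,1,0,0,0,0],[-0.3,1,0,0,0,0],[-0.3,1,0,0,0,0]]]'

```text
clock: 14.07
position: [598.5, 94.5, 95.2]
orientation: [1.0, -0.003, -0.003, 0.002]
contact_force: [0.2, -0.1, -3.3]
finger_gap: 0.394
grasp_force: 40.0
```

Request:
apply_moves --targets '[[[-0.3,1,0,0,0,0],[-0.3,1,0,0,0,0],[-0.3,1,0,0,0,0],[-0.3,1,0,0,0,0]]]'

```text
clock: 14.4
position: [575.0, 16.4, 96.1]
orientation: [1.0, -0.003, -0.002, 0.001]
contact_force: [0.5, 1.0, -4.3]
finger_gap: 0.395
grasp_force: 40.0
```

Request:
apply_moves --targets '[[[-0.3,1,0,0,0,0],[-0.3,1,0,0,0,0],[-0.3,1,0,0,0,0],[-0.3,1,0,0,0,0]]]'

```text
clock: 14.73
position: [551.5, -62.4, 96.8]
orientation: [1.0, -0.003, -0.001, 0.0]
contact_force: [0.3, 1.2, -4.3]
finger_gap: 0.397
grasp_force: 40.0
```

Request:
apply_moves --targets '[[[-0.3,1,0,0,0,0],[-0.3,1,0,0,0,0],[-0.3,1,0,0,0,0],[-0.3,1,0,0,0,0]]]'

```text
clock: 15.07
position: [528.0, -141.6, 97.2]
orientation: [1.0, -0.002, -0.001, 0.0]
contact_force: [0.6, 1.3, -4.4]
finger_gap: 0.393
grasp_force: 40.0
```

Request:
apply_moves --targets '[[[-0.08,0.42,0.1,0,0,0],[-0.08,0.42,0.1,0,0,0],[-0.08,0.42,0.1,0,0,0],[-0.08,0.42,0.1,0,0,0],[-0.08,0.42,0.1,0,0,0],[-0.08,0.42,0.1,0,0,0],[-0.08,0.42,0.1,0,0,0]]]'

```text
clock: 15.65
position: [522.8, -172.2, 90.3]
orientation: [1.0, 0.001, 0.0, -0.0]
contact_force: [-0.9, -0.3, -3.8]
finger_gap: 0.393
grasp_force: 40.0
```

Run:
```python
from h import *
b=read_camera("scene")
print(state()["position"],state()["contact_force"],state()["finger_gap"])
k=4
B=cv2.resize(b[110:260,200:350],None,fx=k,fy=k,interpolation=2)
cv2.imwrite("pics/b7.png",B[:,:,::-1])
```

```text
[ 522.64857156 -172.60178028   90.29398305] [-0.17201125 -1.20258136 -4.87904832] 0.39022969803306706
```

View pics/b7.png

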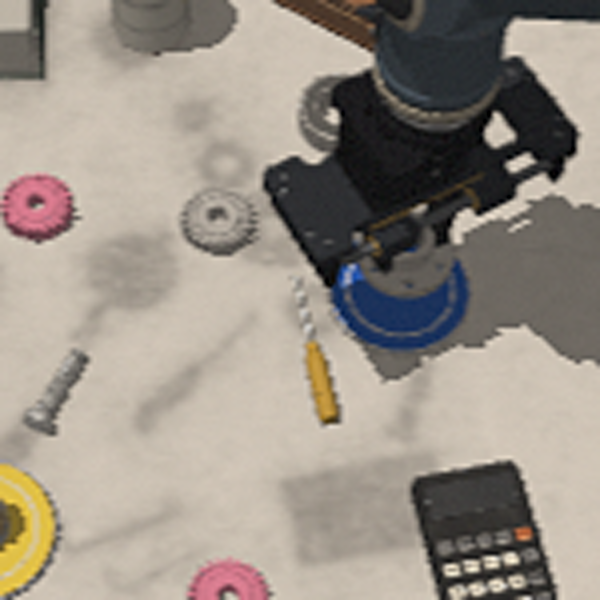

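The flange hangs level over the blue pad at about (410,270). I lower it and release, then go to the gear.

Request:
apply_moves --targets '[[[0,0,0.2,0,0,0],[0,0,0.4,0,0,0],[0,0,0.5,0,0,0],[0,0,0.57,0,0,0],[0,0,0.57,0,0,0],[0,0,0.57,0,0,0]]]'

```text
clock: 16.2
position: [522.9, -173.5, 44.9]
orientation: [1.0, -0.0, 0.001, 0.0]
contact_force: [-0.9, -0.3, -4.1]
finger_gap: 0.392
grasp_force: 40.0
```

Request:
apply_moves --targets '[[[0,0,0,0,0,0],[0,0,0,0,0,0],[0,0,0,0,0,0],[0,0,0,0,0,0],[0,0,0,0,0,0]]]' --gripper -0.3

```text
clock: 16.62
position: [522.7, -173.7, 45.0]
orientation: [1.0, -0.0, 0.001, 0.0]
contact_force: [-0.4, -0.3, -0.2]
finger_gap: 0.625
grasp_force: 0.0
```

Request:
apply_moves --targets '[[[0,0,-0.4,0,0,0],[0,0,-0.8,0,0,0],[0,0,-0.8,0,0,0],[0,0,-0.8,0,0,0]]]'

```text
clock: 16.95
position: [523.7, -174.0, 110.6]
orientation: [1.0, -0.0, 0.002, 0.001]
contact_force: [-0.2, 0.2, 0.3]
finger_gap: 0.647
grasp_force: 0.0
```

Request:
apply_moves --targets '[[[0.75,-0.55,0,0,0,0],[0.75,-0.55,0,0,0,0],[0.75,-0.55,0,0,0,0],[0.75,-0.55,0,0,0,0]]]' --gripper -0.75

```text
clock: 17.28
position: [582.8, -127.5, 107.3]
orientation: [1.0, 0.002, -0.001, -0.001]
contact_force: [-1.0, -0.6, 0.2]
finger_gap: 0.837
grasp_force: 0.0
```

Request:
apply_moves --targets '[[[0.63,-0.48,0.2,0,0,0],[0.63,-0.48,0.2,0,0,0],[0.63,-0.48,0.2,0,0,0],[0.63,-0.48,0.2,0,0,0],[0.63,-0.48,0.2,0,0,0],[0.63,-0.48,0.2,0,0,0],[0.63,-0.48,0.2,0,0,0]]]'

```text
clock: 17.87
position: [631.7, -93.0, 92.6]
orientation: [1.0, -0.001, -0.0, 0.001]
contact_force: [0.6, -0.1, 0.2]
finger_gap: 0.876
grasp_force: 0.0
```

Run:
```python
from h import *
b=read_camera("scene")
print(state()["position"],state()["finger_gap"])
k=4
B=cv2.resize(b[110:240,210:340],None,fx=k,fy=k,interpolation=2)
cv2.imwrite("pics/b8.png",B[:,:,::-1])
```

```text
[631.95503709 -92.7058557   92.78198199] 0.873296364309126
```

View pics/b8.png

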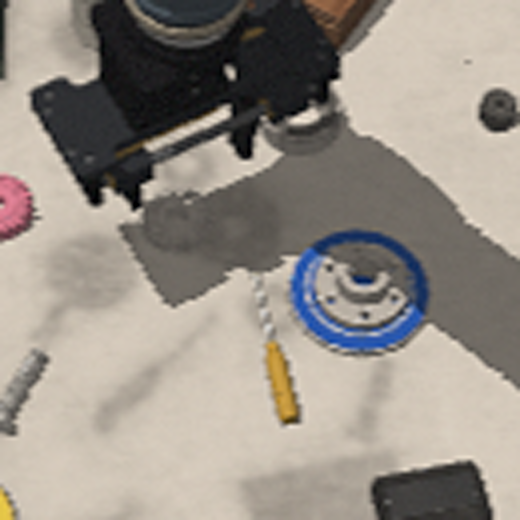

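The flange sits hub up in the middle of the blue pad at (361,290), and the gear at (172,222) is under the open fingers. I correct by (+1,+2.7) mm, descend and grip.

Request:
apply_moves --targets '[[[0.013,-0.03,0.3,0,0,0],[0.013,-0.03,0.6,0,0,0],[0.013,-0.03,0.75,0,0,0],[0.013,-0.03,0.84,0,0,0],[0.013,-0.03,0.84,0,0,0],[0.013,-0.03,0.84,0,0,0]]]'

```text
clock: 18.42
position: [634.0, -89.1, 25.8]
orientation: [1.0, -0.0, 0.0, 0.0]
contact_force: [-0.0, -0.5, 0.4]
finger_gap: 0.872
grasp_force: 0.0
```

Request:
apply_moves --targets '[[[0,0,0,0,0,0],[0,0,0,0,0,0],[0,0,0,0,0,0],[0,0,0,0,0,0],[0,0,0,0,0,0],[0,0,0,0,0,0],[0,0,0,0,0,0]]]' --gripper 1 --grip_force 30

```text
clock: 19.0
position: [634.0, -88.8, 25.9]
orientation: [1.0, -0.0, 0.0, 0.0]
contact_force: [0.1, -0.5, 2.4]
finger_gap: 0.579
grasp_force: 30.0
```

Request:
apply_moves --targets '[[[0,0,-0.3,0,0,0],[0,0,-0.6,0,0,0],[0,0,-1,0,0,0],[0,0,-1,0,0,0],[0,0,-1,0,0,0]]]'

```text
clock: 19.42
position: [634.7, -89.0, 106.9]
orientation: [1.0, -0.0, 0.002, 0.0]
contact_force: [-0.2, -0.3, -2.6]
finger_gap: 0.578
grasp_force: 30.0
```

Request:
apply_moves --targets '[[[-0.7,0.55,0,0,0,0],[-0.7,0.55,0,0,0,0],[-0.7,0.55,0,0,0,0],[-0.7,0.55,0,0,0,0]]]'

```text
clock: 19.75
position: [574.8, -134.9, 103.4]
orientation: [1.0, -0.002, -0.002, 0.0]
contact_force: [1.3, -0.2, -2.6]
finger_gap: 0.582
grasp_force: 30.0
```

Request:
apply_moves --targets '[[[-0.67,0.48,0.1,0,0,0],[-0.67,0.48,0.1,0,0,0],[-0.67,0.48,0.1,0,0,0],[-0.67,0.48,0.1,0,0,0],[-0.67,0.48,0.1,0,0,0],[-0.67,0.48,0.1,0,0,0],[-0.67,0.48,0.1,0,0,0]]]'

```text
clock: 20.33
position: [525.3, -169.9, 97.3]
orientation: [1.0, 0.001, 0.0, -0.0]
contact_force: [0.5, -0.2, -1.1]
finger_gap: 0.577
grasp_force: 30.0
```

Run:
```python
from h import *
print(state()["position"],state()["finger_gap"])
b=read_camera("scene")
k=4
B=cv2.resize(b[110:240,210:340],None,fx=k,fy=k,interpolation=2)
cv2.imwrite("pics/b9.png",B[:,:,::-1])
```

```text
[ 525.30797819 -169.93656272   97.32465014] 0.57748988190158
```

View pics/b9.png

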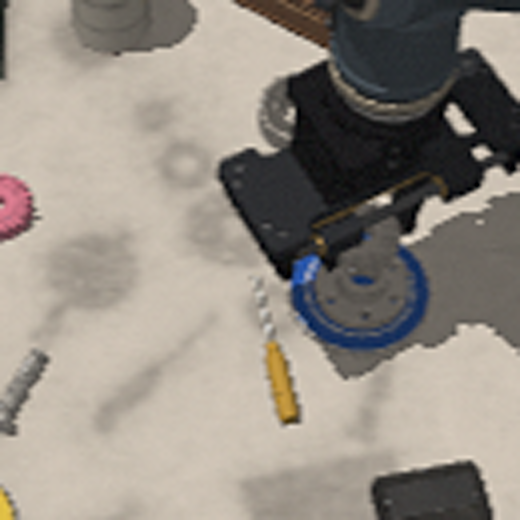

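The gear is held over the flange at about (380,235). I shift by (−2.6,−3.7) mm, lower and release, and check the room round the pinion.

Request:
apply_moves --targets '[[[-0.033,0.045,0.15,0,0,0],[-0.033,0.045,0.3,0,0,0],[-0.033,0.045,0.4,0,0,0],[-0.033,0.045,0.45,0,0,0],[-0.033,0.045,0.45,0,0,0],[-0.033,0.045,0.45,0,0,0]]]'

```text
clock: 20.88
position: [521.7, -174.4, 61.1]
orientation: [1.0, 0.0, 0.0, -0.0]
contact_force: [0.3, 0.5, -2.4]
finger_gap: 0.58
grasp_force: 30.0
```

Request:
apply_moves --targets '[[[0,0,0,0,0,0],[0,0,0,0,0,0],[0,0,0,0,0,0],[0,0,0,0,0,0],[0,0,0,0,0,0]]]' --gripper -0.5

```text
clock: 21.3
position: [521.7, -174.9, 61.6]
orientation: [1.0, -0.0, 0.0, 0.0]
contact_force: [0.8, -0.2, -0.3]
finger_gap: 0.743
grasp_force: 0.0
```

Request:
apply_moves --targets '[[[0,0,-0.4,0,0,0],[0,0,-0.8,0,0,0],[0,0,-0.8,0,0,0],[0,0,-0.8,0,0,0]]]'

```text
clock: 21.63
position: [522.9, -175.2, 127.3]
orientation: [1.0, -0.0, 0.002, 0.001]
contact_force: [0.3, -0.2, 0.9]
finger_gap: 0.749
grasp_force: 0.0
```

Run:
```python
from h import *
for z in(0,60,120):
  for u,v in((400,219),(428,221)): print("top",z,ray("top",u,v,z).round())
  for u,v in((362,152),(382,149)): print("scene",z,ray("scene",u,v,z).round())
print(ray("scene",334.5,137.5,10))
```

```text
top 0 [ 501. -370.    0.]
top 0 [ 495. -432.    0.]
scene 0 [ 527. -390.    0.]
scene 0 [ 508. -448.    0.]
top 60 [ 494. -352.   60.]
top 60 [ 488. -410.   60.]
scene 60 [ 500. -357.   60.]
scene 60 [ 482. -411.   60.]
top 120 [ 486. -335.  120.]
top 120 [ 481. -389.  120.]
scene 120 [ 473. -323.  120.]
scene 120 [ 456. -375.  120.]
[ 603.64731916 -342.19143053   10.        ]
```

Request:
apply_moves --targets '[[[0.98,0.75,0,0,0,0],[0.98,0.75,0,0,0,0],[0.98,0.75,0,0,0,0],[0.98,0.75,0,0,0,0]]]'

```text
clock: 21.97
position: [601.6, -238.0, 123.7]
orientation: [1.0, -0.002, 0.0, 0.0]
contact_force: [-0.6, -0.4, -0.0]
finger_gap: 0.75
grasp_force: 0.0
```

Request:
apply_moves --targets '[[[0.03,1,0,0,0,0],[0.03,1,0,0,0,0],[0.03,1,0,0,0,0],[0.03,1,0,0,0,0]]]'

```text
clock: 22.3
position: [599.8, -317.7, 123.5]
orientation: [1.0, -0.003, -0.002, 0.0]
contact_force: [0.0, 0.5, -0.2]
finger_gap: 0.75
grasp_force: 0.0
```

Request:
apply_moves --targets '[[[0,0.33,0.5,0,0,0],[0,0.33,0.5,0,0,0],[0,0.33,0.5,0,0,0],[0,0.33,0.5,0,0,0],[0,0.33,0.5,0,0,0],[0,0.33,0.5,0,0,0],[0,0.33,0.5,0,0,0]]]'

```text
clock: 22.88
position: [603.2, -340.2, 86.8]
orientation: [1.0, 0.001, 0.001, 0.0]
contact_force: [-0.2, -0.3, 0.2]
finger_gap: 0.752
grasp_force: 0.0
```

Run:
```python
from h import *
b=read_camera("scene")
print(state()["position"],state()["finger_gap"])
k=4
B=cv2.resize(b[100:230,260:390],None,fx=k,fy=k,interpolation=2)
cv2.imwrite("pics/b10.png",B[:,:,::-1])
```

```text
[ 602.99604981 -340.50974607   86.62626395] 0.7482231946747128
```

View pics/b10.png

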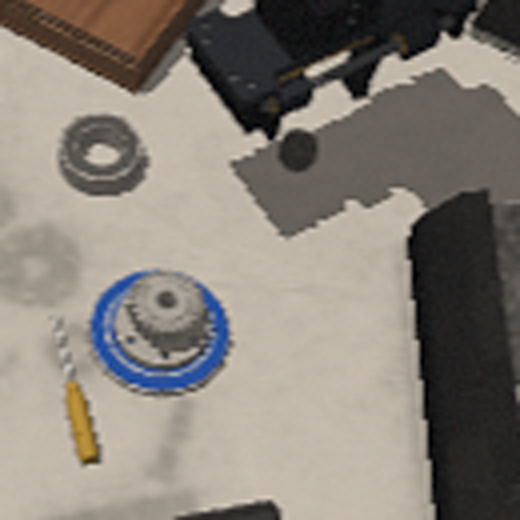

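The gear lies level on the flange hub, bore at (166,299). The pinion at (298,150) is under the fingers, and the organiser on the right is clear. I grip the pinion.

Run:
```python
from h import *
print(ray("scene",260+166/4-.4,100+299/4-.4,49))
```

```text
[ 523.69760693 -174.81390796   49.        ]
```

Request:
apply_moves --targets '[[[0.005,0.01,0.2,0,0,0],[0.005,0.01,0.45,0,0,0],[0.005,0.01,0.7,0,0,0],[0.005,0.01,0.755,0,0,0],[0.005,0.01,0.755,0,0,0],[0.005,0.01,0.755,0,0,0]]]'

```text
clock: 23.43
position: [603.3, -342.0, 25.8]
orientation: [1.0, -0.0, 0.001, 0.0]
contact_force: [0.7, 0.1, 1.1]
finger_gap: 0.75
grasp_force: 0.0
```

Request:
apply_moves --targets '[[[0,0,0,0,0,0],[0,0,0,0,0,0],[0,0,0,0,0,0],[0,0,0,0,0,0],[0,0,0,0,0,0],[0,0,0,0,0,0],[0,0,0,0,0,0],[0,0,0,0,0,0]]]' --gripper 1 --grip_force 20

```text
clock: 24.1
position: [602.6, -342.1, 25.0]
orientation: [1.0, -0.0, 0.0, 0.0]
contact_force: [0.0, 0.5, 1.0]
finger_gap: 0.31
grasp_force: 20.0
```

Request:
apply_moves --targets '[[[0,0,-0.3,0,0,0],[0,0,-0.6,0,0,0],[0,0,-1,0,0,0],[0,0,-1,0,0,0],[0,0,-1,0,0,0]]]'

```text
clock: 24.52
position: [604.0, -342.7, 107.4]
orientation: [1.0, -0.0, 0.002, 0.001]
contact_force: [0.0, -0.1, 0.1]
finger_gap: 0.309
grasp_force: 20.0
```

Request:
apply_moves --targets '[[[0,-1,-0.1,0,0,0],[0,-1,-0.1,0,0,0],[0,-1,-0.1,0,0,0],[0,-1,-0.1,0,0,0]]]'

```text
clock: 24.85
position: [602.8, -257.8, 112.1]
orientation: [1.0, 0.003, -0.001, -0.001]
contact_force: [-0.2, -0.5, -1.5]
finger_gap: 0.31
grasp_force: 20.0
```

Request:
apply_moves --targets '[[[-0.5,-0.9,0,0,0,0],[-0.5,-0.9,0,0,0,0],[-0.5,-0.9,0,0,0,0],[-0.5,-0.9,0,0,0,0]]]'

```text
clock: 25.18
position: [561.1, -188.6, 112.0]
orientation: [1.0, 0.001, -0.001, -0.0]
contact_force: [0.3, 0.1, -0.5]
finger_gap: 0.31
grasp_force: 20.0
```

Request:
apply_moves --targets '[[[-0.5,-0.19,0,0,0,0],[-0.5,-0.19,0,0,0,0],[-0.5,-0.19,0,0,0,0],[-0.5,-0.19,0,0,0,0],[-0.5,-0.19,0,0,0,0],[-0.5,-0.19,0,0,0,0]]]'

```text
clock: 25.68
position: [524.0, -176.0, 113.1]
orientation: [1.0, -0.001, 0.001, 0.0]
contact_force: [1.1, -0.4, 0.4]
finger_gap: 0.309
grasp_force: 20.0
```

Request:
apply_moves --targets '[[[-0.012,-0.017,0.15,0,0,0],[-0.012,-0.017,0.3,0,0,0],[-0.012,-0.017,0.42,0,0,0],[-0.012,-0.017,0.475,0,0,0],[-0.012,-0.017,0.475,0,0,0],[-0.012,-0.017,0.475,0,0,0]]]'

```text
clock: 26.18
position: [521.9, -173.5, 74.5]
orientation: [1.0, -0.0, -0.0, -0.0]
contact_force: [-0.9, 0.2, -0.7]
finger_gap: 0.313
grasp_force: 20.0
```

Request:
apply_moves --targets '[[[0,0,0,0,0,0],[0,0,0,0,0,0],[0,0,0,0,0,0],[0,0,0,0,0,0],[0,0,0,0,0,0]]]' --gripper -0.2

```text
clock: 26.6
position: [521.8, -173.5, 75.1]
orientation: [1.0, -0.0, 0.0, 0.0]
contact_force: [0.8, 0.1, 0.3]
finger_gap: 0.566
grasp_force: 0.0
```

Request:
apply_moves --targets '[[[0,0,-0.3,0,0,0],[0,0,-0.7,0,0,0],[0,0,-1,0,0,0],[0,0,-1,0,0,0]]]'

```text
clock: 26.93
position: [525.0, -174.1, 160.0]
orientation: [1.0, -0.0, 0.005, 0.001]
contact_force: [1.1, -0.5, 0.8]
finger_gap: 0.597
grasp_force: 0.0
```

Request:
apply_moves --targets '[[[0.9,0.6,-0.3,0,0,0],[0.9,0.6,-0.3,0,0,0],[0.9,0.6,-0.3,0,0,0],[0.9,0.6,-0.3,0,0,0]]]'

```text
clock: 27.27
position: [595.6, -223.4, 179.1]
orientation: [1.0, -0.001, 0.001, 0.0]
contact_force: [-0.4, 0.7, 0.1]
finger_gap: 0.598
grasp_force: 0.0
```

Request:
apply_moves --targets '[[[0.8,0.6,0,0,0,0],[0.8,0.6,0,0,0,0],[0.8,0.6,0,0,0,0],[0.8,0.6,0,0,0,0],[0.8,0.6,0,0,0,0]]]'

```text
clock: 27.68
position: [656.4, -268.1, 177.7]
orientation: [1.0, 0.0, -0.001, -0.001]
contact_force: [-0.1, -0.9, -0.2]
finger_gap: 0.6
grasp_force: 0.0
```

Run:
```python
from h import *
b=read_camera("scene");a=read_camera("top")
cv2.imwrite("pics/end.png",b[:,:,::-1])
# dark blob near expected pinion top centre, per camera
for n,im in(("scene",b),("top",a)):
    u,v=proj(n,(522.5,-174.5,67)).round().astype(int)
    g=cv2.cvtColor(im,cv2.COLOR_RGB2GRAY)[v-14:v+15,u-14:u+15]; h=cv2.cvtColor(im,cv2.COLOR_RGB2HSV)[v-14:v+15,u-14:u+15]
    m=((g<85)&(h[...,1]<90)).astype(np.uint8)
    k,l,st,c=cv2.connectedComponentsWithStats(m)
    for i in range(1,k):
        if st[i,4]>20: print(n,(u,v),st[i],"mid-height pos",ray(n,c[i][0]+u-14,c[i][1]+v-14,60).round(1))
    print(g[::2,::2])
```

```text
scene (np.int64(302), np.int64(171)) [ 8 10 12 12 92] mid-height pos [ 522.  -172.7   60. ]
scene (np.int64(302), np.int64(171)) [ 5 21 20  8 46] mid-height pos [ 493.7 -158.1   60. ]
[[182 182 182 181 182 184 184 183 181 183 183 184 183 179 180]
 [179 180 181 182 180 184 184 185 186 184 182 182 181 184 183]
 [182 182 183 184 182 186 186 181 186 186 182 180 183 184 184]
 [182 181 183 180 184 182 182 183 188 184 183 185 188 185 183]
 [176 179 184 183 183 184 183 181 185 184 185 184 187 186 183]
 [181 184 184 191 159 154  84 104 169 188 183 185 183 185 183]
 [185 165  78  85 126  68  87  87  66 123 163 187 189 187 186]
 [109  73  98 111  99  80  50  55  75 104 122 110 183 179 177]
 [ 73 122 135 136  74  71  73  69  58  67 153  99  95 192 189]
 [122 140 155 156  92  48  56  49  44  75 124 111  74 104 187]
 [112 176  88 161 146  76  42  40  62  88 141 116  74  74 153]
 [114 163 128 138 145 129 156 160 122 156 142  80 109  75 114]
 [124 165 166  78 112 133 143 147 153 121  94  86 143  77  97]
 [ 75 164 173 140  78  82  85  78  79  83  80  89 134  93  75]
 [107 134  85 155 154  74  80  82 
[... 550 characters left out ...]
4  62]
 [109 168 123 102 152 107  57  62  97 120 129 153 148  75  63]
 [166 167  86 154 131  52  67  72  72  61 140 133 124 178  61]
 [168  94  96 164  43  60  62  22  66  57  54 133  88  62  94]
 [171 156 131 124  34  51  59  33  61  45  51 155 118  59 125]
 [170 127 127 146  62  57  67  69  58  48  55 131 143  86 157]
 [ 51 101 128 150 141  51  43  50  46  47 122 145 105 140  61]
 [129 134 135 158 135 146  41  34  48 137 116 152 100  82 115]
 [166 153 142 126 155 145 152 139 120 139 143  96  80  46 108]
 [169 164 125  94 140 146 151 157 168 160 105  99  72  78  97]
 [165 166 163 132  64 147 102  96 150 110  87  73 114  62  68]
 [ 59 174 166  56  57  67  62  72  81  42  70 121  54  84  66]]
```

Both views put the pinion on the gear at about (522.7,−174), flat and centred, and the arm is clear. I hand in the job.

```bash
python3 -c "
from station import *
print(finish_job())"
```

```text
the job is handed in; nothing more can be done
None
```

Both stacks are built and the job is handed in at about 28 s on the clock; `finish_job` returned no verdict, but my last measurements put every part well inside the position tolerances, and none of my moves touched the ring gauge, bolt or screwdriver.

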